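# Hang the orange parts bin on the louvered panel

### The arm

A 6-joint arm with a two-finger parallel gripper is mounted at the origin on the work surface. World frame = base frame: x ahead of the robot, y to its left, z up, the work surface at z = 0. Lengths are in m, angles in rad, forces in N, time in s.
With the tool pointing down it reaches from about 0.25 to 0.725 m from the base axis. Payload 4 kg.
Tool frame: the origin (TCP) lies midway between the tips of the shut fingers; the grasp point (between the pads) lies bot.tcp_to_grasp behind it (bot.tcp_to_grasp is the distance from the TCP to the grasp point, in m); z points along the fingers, y is the line along which they close (so a half turn about z gives the same grasp; the last joint's range is limited). The gripper opens to 85 mm and grips with 20 to 120 N. Pads are 22 mm wide; open, the fingers measure 114 mm over their backs; the gripper's body (76 mm by 85 mm) begins 54 mm behind the grasp point. The pads swing forward as they close: fully open they stand 13 mm farther back than shut.
Start: joints at [1.192, 0.241, 0.005, 1.335, 0, 1.571], TCP at [0.185, 0.465, 0.231] pointing down, gripper open.
Joint ranges: [-2.72, 2.72], [-1.05, 1.87], [-1.09, 1.28], [-1.99, 2.15], [-1.42, 1.44], [-3.14, 3.14]. Speed limits (rad/s): [2.79, 2.79, 3.14, 3.14, 3.14, 3.14].

### API

Orientations are given as a unit quaternion [x, y, z, w].
In Python, from workcell import readout, camera, bot gives the robot as it stands. The module is installed in compiled form; this text tells all that it offers.
- The arm moves only by the tool jog_arm, never from a script. Its argument "motion" is a list of rows, each an object of numbers: "x", "y", "z": the shift along the tool's x, y, z in mm; "spin": the turn about the tool's z in degrees; "fingers": the closure, from -1 (fully open) to 1 (shut). A call has 1 to 8 rows; each row is the pose to reach, as a shift and turn from the pose commanded when the call began, along the tool's axes at that moment; what a row does not reach only later rows make up. A row lasts 1/8 s, in which the tool goes at most 62.5 mm and 10.7 degrees, less where a joint would pass 70% of its speed; a pose out of reach is approached as far as the arm can. A call with a gripper value outside its range is refused whole. The fingers move at their own pace and stop on an object; the grip force is fixed at half the most. Time passes only in rows, so rows that repeat a pose let the fingers close. It gives the time, the measured TCP pose, the force, the opening and the grip force at its end, in the units of the state.
- readout.get_obs(): the state, without advancing time (a new reading comes with each control period).
- camera(name): name is "side" or "top" or "wrist"; returns a dict with "pixels" (480x640x3 uint8, red, green, blue), "K" (3x3 intrinsics, pixels), "rvec" (rotation vector, rad) and "tvec" (3), from world to camera coordinates, as OpenCV has them. Camera axes: x right, y down, z forward; pixel columns grow to the right and rows downward; lengths in m; the calibration is good to about 2 mm. A picture is of the moment at which its call begins. There is no depth.
- bot.job_done(): hands the job in; it is judged then, once.
The state is a dict: "clock": time; "joint_pos": joint angles; "joint_vel": joint speeds; "tau": joint torques, N m; "eef_pos": TCP position; "tool_rot": TCP orientation; "ft_force": force on the tool from outside, world axes, zero at the start; "ft_torque": the same for the moment, N m; "grip_width": finger opening in m; "grasp_force": force on a finger pad.
Only numpy, scipy, OpenCV 4.12 (cv2) and the standard library are available. Lean on these libraries where they do the work, as an engineer would, in place of code of your own. Each camera call takes 0.05 s, during which the arm holds its last target. There are 200 camera calls.

### The job

The orange parts bin is wanted at hand on the louvered panel. Tip its top forward out from under the tray's retaining bar, lift it out, and hang it by its rear lip on the panel's top rail, centred at the orange tag, so that the lip has dropped fully over the rail and the bin hangs square and upright by itself. Leave the other two bins standing in the tray and do not disturb the other things on the bench.

Things in the scene. Friction and masses are not known exactly. Their poses are not given: they have to be found in the camera images.
- orange_bin_mid (a point): Orange open parts bin, 64 mm deep (x), 66 wide (y), side walls 80 high, 0.14 to 0.28 kg. Point on its centre line half-way up: 58 mm above the underside, 58 below the handle's top. x to the bin's back (lip side, away from the robot in the tray), z up. Front wall and rear wall outer faces 32 mm in front of and behind this point
- orange_handle (a point): Handle of the orange bin: upright central fin 10 mm thick (y), 36 mm long (x), standing 36 mm above the side walls' tops, up to 116 mm above the underside. Point at the middle of the fin's free part, 102 mm above the underside, 1 mm behind the bin's centre line. Pinch it across y, fingertips above the walls. Axes as the bin
- orange_lip (a point): Root of the orange bin's lip: underside of its top, 35 mm behind the bin's centre line, 77 mm above its underside. The lip runs 8 mm back from the rear wall, then slopes down and back to its lower edge, 49 mm behind the centre line and 60 mm above the underside. Mouth 14 mm wide, root 6 mm. The rail's upper edge ends up here. Axes as the bin
- grey_bin_mid (a point): Grey bin, same shape and size as the orange bin; origin on its centre line half-way up (58 mm above its underside), axes as for the orange bin; stands in the tray and stays there
- blue_bin_mid (a point): Blue bin, same shape and size as the orange bin; origin on its centre line half-way up (58 mm above its underside), axes as for the orange bin; stands in the tray and stays there
- tray: Fixed aluminium tray, three bins (orange, grey, blue, any order) side by side along y, 68 mm apart, 2 mm gaps, lips to the rear, centred at tray x = 0. Origin: centre of the underside; x to the rear, z up. Floor 4 mm thick. Front ledge 20 mm high, inner face 38 mm in front of the origin, 6 mm ahead of the bins. Stop 34 mm high just behind the bins
- tray_bar (a point): Middle of the tray's dark retaining bar, 8 mm thick, along y, 38 mm behind the tray's origin and 98 mm above the bench, 10 mm clear above the lips. A bin lifted straight catches its lip on it; tipped 0.25 rad forward (top towards tray -x) about its lower front edge it clears and lifts straight out. It falls back if let go. Axes as the tray
- panel: Fixed upright grey sheet 400 mm wide (y), 128 high, front face 24 mm behind the origin, with three louver rails along y on its front (-x) side, 44 mm apart in height. Origin: on the bench under the rails, mid-width; x to the panel's back, z up. Top rail's upper edge 134 mm above the bench. A grey and a blue bin hang fixed on it, 153 mm off the middle; their handles reach 173 mm
- bay (a point): Where to hang the bin: on the upper edge of the top rail (134 mm above the bench) before the orange tag, an 18 mm wide tab on the panel's top edge, 25 mm behind this point, up to 168 mm high. The rail is an upright strip 4 mm thick, 22 mm open behind. Axes as the panel: a hung bin's axes agree and orange_lip is here; its back rests on the second rail
- carousel_mid (a point): Round grey screwdriver stand, 100 mm across, 122 mm high, with coloured drivers; point on its axis 50 mm above the bench. Not to be disturbed
- loupe_mid (a point): Black and orange eye loupe, 38 mm across, 26 mm high, on the green mat; point half-way up. Not to be disturbed
- case_mid (a point): Flat grey tool case 75 x 130 x 24 mm; point half-way up. Not to be disturbed
- watch_box_mid (a point): Small black display box 80 x 100 mm with its lid raised to 105 mm, a watch head inside; point on its centre 14 mm above the bench. Not to be disturbed
- tin_mid (a point): Small blue tin 48 mm across, 30 mm high; point half-way up. Not to be disturbed
Things that resemble listed ones, but are neither listed nor needed, are in the scene too. Of the things that look like the part that bears blue_bin_mid, the larger one is meant.

How it is judged:
By the outcome, as a careful person would: the job done as asked, in the order asked, and still so for the second after the job is handed in, with the robot touching nothing.
It also fails if it takes over 38 s, if anything falls off the work surface, if the arm or the gripper's body presses on something with over 40 N, if the wrist force passes 120 N, or if a joint passes its speed limit or range.

## Working session

There is one attempt and no reset: what is moved stays moved. The work goes in short steps, Python scripts to look and compute and a tool call to move; the robot and the scene stay as the last step left them, time stands still between calls to the robot, and variables do not carry over. Pictures are saved under pics/ and viewed, at most 10 in all, crops included, and the job is handed in when it is done.

Besides the shell and the picture viewer there is one more tool, called after "Request:" as name(argument=value, ...), one argument or row to a line, values as JSON. jog_arm: Moves the arm, as the interface text tells. Its arguments: {"type":"object","properties":{"motion":{"type":"array"}},"required":["motion"]}

```bash
mkdir -p pics; cat > h.py <<'E'
import numpy as np, cv2
from workcell import readout, camera, bot
def save(n,fn):
    c=camera(n); cv2.imwrite('pics/'+fn,c['pixels'][:,:,::-1]); np.savez('pics/'+fn+'.npz',**c); return c
def load(fn): return dict(np.load('pics/'+fn+'.npz'))
def ray(c,u,v):
    R=cv2.Rodrigues(c['rvec'])[0]; d=R.T@np.linalg.inv(c['K'])@np.array([u,v,1.]); return -R.T@np.ravel(c['tvec']),d
def onz(c,u,v,z):
    o,d=ray(c,u,v); return o+d*(z-o[2])/d[2]
def proj(c,p): return cv2.projectPoints(np.array(p,float).reshape(-1,3),c['rvec'],c['tvec'],c['K'],None)[0].reshape(-1,2)
def tri(c1,a,c2,b):
    o1,d1=ray(c1,*a);o2,d2=ray(c2,*b)
    A=np.c_[d1,-d2]; s=np.linalg.lstsq(A,o2-o1,rcond=None)[0]; p,q=o1+d1*s[0],o2+d2*s[1]
    return (p+q)/2,np.linalg.norm(p-q)
E
python3 - <<'E'
from h import *
for n in('top','side'):
    c=save(n,n+'0.png'); o,d=ray(c,320,240); print(n,o.round(3),(d/np.linalg.norm(d)).round(3))
print(bot.tcp_to_grasp, {k:np.round(v,3) for k,v in readout.get_obs().items()})
E
```

```text
top [ 0.47  -0.092  1.167] [ 0.074  0.003 -0.997]
side [0.357 0.592 0.648] [ 0.187 -0.784 -0.592]
0.0187 {'clock': np.float64(0.1), 'joint_pos': array([1.192, 0.241, 0.004, 1.335, 0.   , 1.571]), 'joint_vel': array([ 0.001, -0.001,  0.002,  0.   , -0.   , -0.   ]), 'tau': array([-0.0000e+00, -3.7314e+01,  2.5301e+01,  1.1000e-02, -0.0000e+00,
       -0.0000e+00]), 'eef_pos': array([0.185, 0.464, 0.23 ]), 'tool_rot': array([ 0.188,  0.982, -0.001, -0.   ]), 'ft_force': array([ 0.174,  0.193, -0.203]), 'ft_torque': array([-0.036,  0.013,  0.045]), 'grasp_force': np.float64(0.0), 'grip_width': np.float64(0.085)}
```

View pics/top0.png

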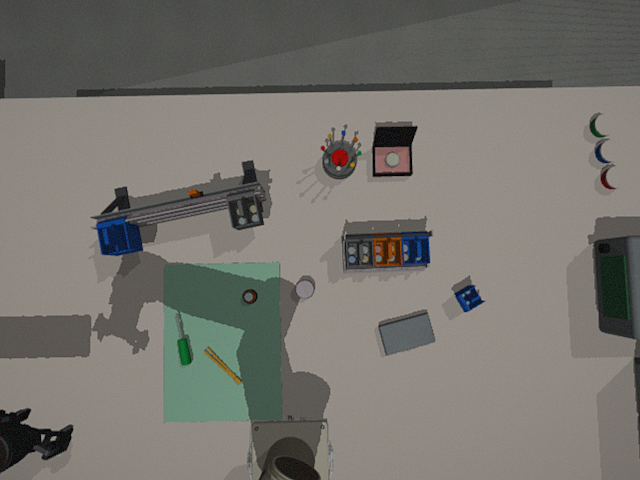

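View pics/side0.png

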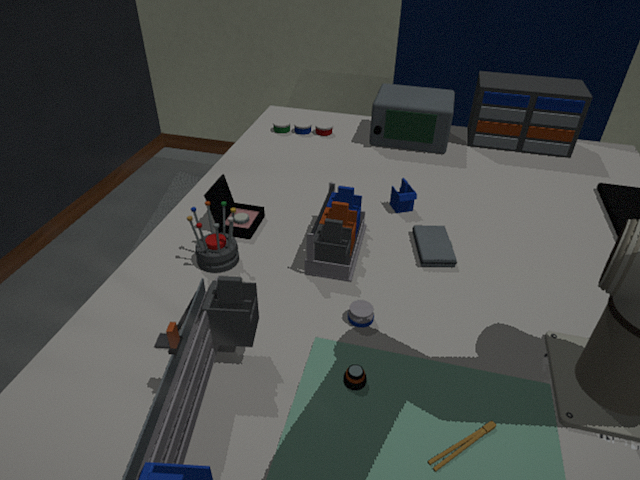

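The top view shows the tray at about (387,250), with grey, orange (387,252) and blue bins from left to right. The panel is at about (180,207) with its orange tag at (195,193). The small blue bin at (467,297) is a decoy, since the larger one in the tray at (416,250) fits blue_bin_mid. The loose blue-edged tin is at about (305,289). I'll confirm all this in an enlarged crop.

```bash
python3 - <<'E'
from h import *
t=load('top0.png')['pixels'][:,:,::-1]; s=load('side0.png')['pixels'][:,:,::-1]
def crop(i,x,y,w,h,W,H): return cv2.resize(i[y:y+h,x:x+w],(W,H),interpolation=cv2.INTER_CUBIC)
a=np.vstack([np.hstack([crop(t,330,205,114,86,399,301),crop(s,295,175,114,86,401,301)]),
 crop(t,85,155,200,72,800,288)])
cv2.imwrite('pics/c1.png',a)
E
```

```text
(no output)
```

View pics/c1.png

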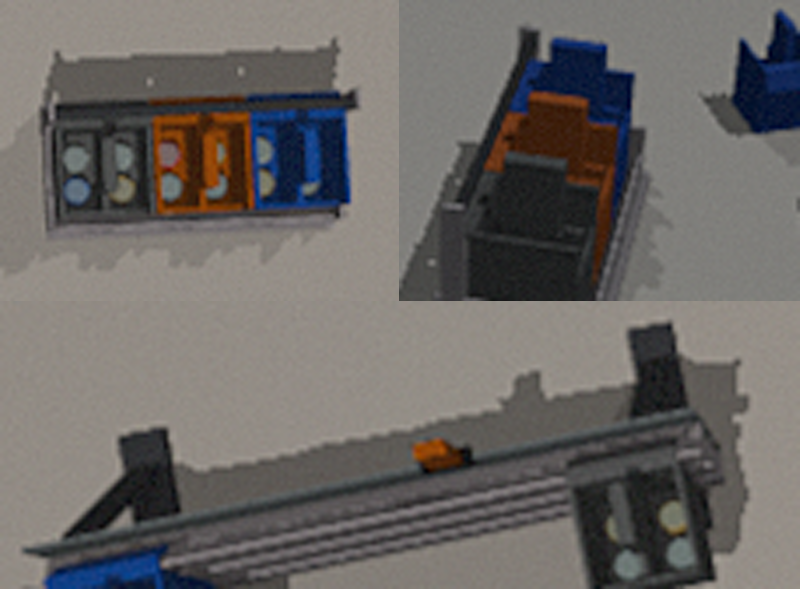

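The crop shows the orange bin in the middle slot, with its fin top at about top-view (390,249). The single orange tag is at about (194,193) and the rails run in front of the sheet. Next I get rough positions and the wrist camera geometry.

```bash
python3 - <<'E'
from h import *
c=load('top0.png')
hsv=cv2.cvtColor(c['pixels'],cv2.COLOR_RGB2HSV)
def comps(lo,hi,amin=25):
    m=cv2.inRange(hsv,lo,hi); n,l,st,ce=cv2.connectedComponentsWithStats(m)
    return [(st[i],ce[i],l==i) for i in range(1,n) if st[i][4]>amin]
for st,ce,m in comps((5,180,60),(18,255,255)): print('or',st,ce.round(1),onz(c,*ce,.084).round(3),cv2.minAreaRect(cv2.findContours(m.astype('u1'),0,2)[0][0]))
for st,ce,m in comps((105,150,40),(130,255,255)): print('bl',st,ce.round(1),onz(c,*ce,.084).round(3))
# sheet top edge left end (91,217) right (259,184) z=.128
a,b=onz(c,91.5,217,.128),onz(c,258,184,.128); print('sheet',a,b,np.linalg.norm(a-b),np.degrees(np.arctan2(b[0]-a[0],a[1]-b[1])))
a,b=onz(c,345,236,.098),onz(c,431,233,.098);print('bar',a,b,np.degrees(np.arctan2(b[0]-a[0],a[1]-b[1])))
w=camera('wrist'); R=cv2.Rodrigues(w['rvec'])[0]; from scipy.spatial.transform import Rotation as Ro
o=readout.get_obs(); T=Ro.from_quat(o['tool_rot']).as_matrix()
print('cam in tool',(T.T@(-R.T@np.ravel(w['tvec'])-o['eef_pos'])).round(4),(T.T@R.T).round(3),w['K'][0,0]); print(T.round(2))
E
```

```text
or [189 190  11   7  56] [193.7 193. ] [0.672 0.218 0.084] ((194.0, 193.0), (6.0, 10.0), 90.0)
or [374 237  28  29 509] [388.  249.9] [ 0.522 -0.253  0.084] ((387.5, 251.0), (28.0, 27.0), 90.0)
bl [596 145  12  18  60] [599.3 155.4] [ 0.744 -0.782  0.084]
bl [  96  216   47   39 1314] [118.5 236.6] [0.569 0.401 0.084]
bl [402 236  28  29 627] [416.3 249.2] [ 0.522 -0.321  0.084]
bl [455 286  29  26 386] [468.2 298.3] [ 0.401 -0.442  0.084]
sheet [0.61193254 0.44409244 0.128     ] [0.68162124 0.05464921 0.128     ] 0.3956293018583829 10.145380872987468
bar [ 0.55699384 -0.1483472   0.098     ] [ 0.5597277  -0.35520292  0.098     ] 0.7571925413776595
cam in tool [ 6.930e-02  1.000e-04 -1.422e-01] [[-0.    -0.963 -0.271]
 [ 1.    -0.    -0.001]
 [ 0.001 -0.271  0.963]] 409.1088085394246
[[-0.93  0.37 -0.  ]
 [ 0.37  0.93 -0.  ]
 [ 0.   -0.   -1.  ]]
```

Request:
jog_arm(
  motion=[
    {"x":-40,"y":-10,"z":-5,"spin":-4},
    {"x":-95,"y":-23,"z":-10,"spin":-9},
    {"x":-155,"y":-37,"z":-15,"spin":-14},
    {"x":-215,"y":-52,"z":-20,"spin":-19},
    {"x":-275,"y":-66,"z":-25,"spin":-24},
    {"x":-335,"y":-81,"z":-30,"spin":-28},
    {"x":-395,"y":-95,"z":-30,"spin":-32},
    {"x":-445,"y":-108,"z":-30,"spin":-32},
  ],
)

```text
validation failed for argument at $.mo...
```

```bash
python3 - <<'E'
from h import *
c=save('wrist','w1.png'); o=readout.get_obs(); print(o['clock'],o['eef_pos'],o['tool_rot'])
E
```

```text
0.2 [0.18474352 0.46420572 0.2307674 ] [ 1.88245164e-01  9.82121857e-01 -6.32430528e-04 -1.24440167e-04]
```

View pics/w1.png

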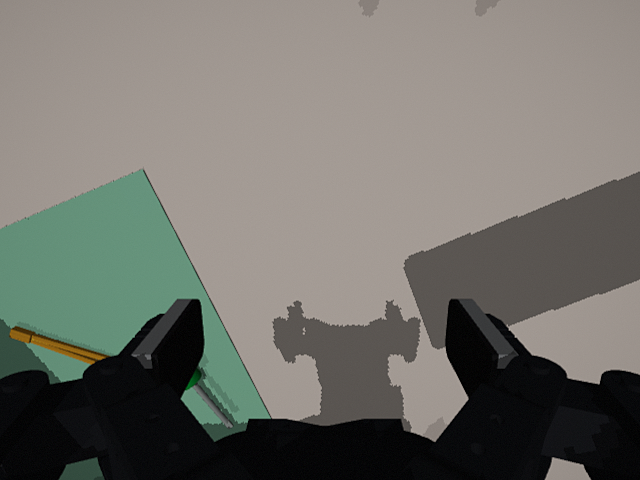

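The wrist view has its top toward the robot and the fingers at the bottom, with nothing useful in it. The call was refused, so each row probably needs every key.

Request:
jog_arm(
  motion=[
    {"x":-40,"y":-10,"z":-5,"spin":5,"fingers":-1},
    {"x":-95,"y":-23,"z":-10,"spin":10,"fingers":-1},
  ],
)

```text
clock: 0.45
eef_pos: [0.2647, 0.408, 0.2411]
tool_rot: [0.273, 0.962, -0.0, -0.0]
ft_force: [-0.0, 0.6, -0.7]
grip_width: 0.0852
grasp_force: 0.0
```

```bash
python3 - <<'E'
from h import *
o=readout.get_obs(); print(o['clock'],o['eef_pos'],o['joint_pos'].round(3),o['tool_rot'])
E
```

```text
0.45 [0.26466319 0.40798277 0.24106564] [ 0.995  0.21  -0.009  1.352  0.     1.548] [ 2.72871493e-01  9.62050472e-01 -1.60451237e-04 -1.09172782e-04]
```

Request:
jog_arm(
  motion=[
    {"x":-50,"y":-6,"z":-5,"spin":6,"fingers":-1},
    {"x":-110,"y":-13,"z":-10,"spin":12,"fingers":-1},
    {"x":-170,"y":-20,"z":-20,"spin":18,"fingers":-1},
    {"x":-230,"y":-27,"z":-20,"spin":24,"fingers":-1},
    {"x":-290,"y":-34,"z":-20,"spin":30,"fingers":-1},
    {"x":-350,"y":-40,"z":-20,"spin":36,"fingers":-1},
    {"x":-410,"y":-47,"z":-20,"spin":42,"fingers":-1},
    {"x":-462,"y":-54,"z":-20,"spin":47,"fingers":-1},
  ],
)

```text
clock: 1.45
eef_pos: [0.6308, 0.1176, 0.2608]
tool_rot: [0.636, 0.772, -0.0, -0.0]
ft_force: [0.8, 0.2, 0.4]
grip_width: 0.0852
grasp_force: 0.0
```

Request:
jog_arm(
  motion=[
    {"x":0,"y":0,"z":0,"spin":0,"fingers":-1},
    {"x":0,"y":0,"z":0,"spin":0,"fingers":-1},
  ],
)

```text
clock: 1.7
eef_pos: [0.6289, 0.1193, 0.2606]
tool_rot: [0.634, 0.773, -0.001, -0.001]
ft_force: [0.2, 1.3, -0.1]
grip_width: 0.0855
grasp_force: 0.0
```

```bash
python3 - <<'E'
from h import *
c=save('wrist','w2.png'); o=readout.get_obs(); print(o['clock'],o['eef_pos'],o['tool_rot'])
E
```

```text
1.75 [0.62859906 0.11991556 0.26112915] [ 6.33674962e-01  7.73599241e-01 -2.48256003e-04 -4.42289855e-04]
```

View pics/w2.png

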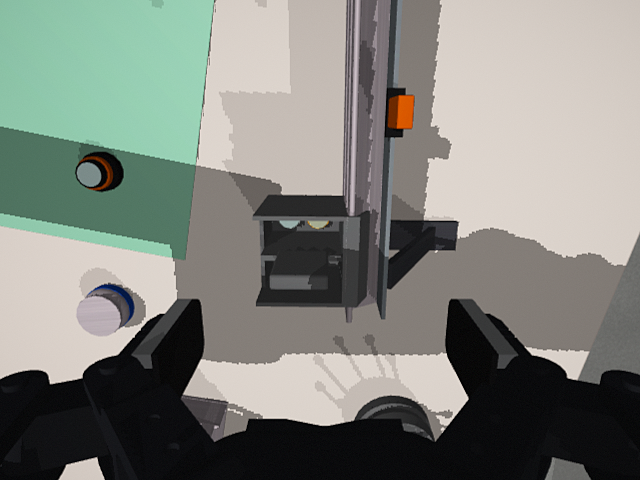

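The wrist view shows the panel running vertically. The tag spans columns 388–414 and rows 92–131, the rails lie at columns 345–360, the sheet's top edge is at about 387, and the fixed grey bin is at (305,255). I'll enlarge the rail and tag.

```bash
python3 - <<'E'
from h import *
c=load('w2.png'); i=c['pixels'][:,:,::-1]
cv2.imwrite('pics/c2.png',cv2.resize(i[75:145,335:430],None,fx=8,fy=8,interpolation=cv2.INTER_NEAREST))
g=i.mean(2).astype(int)
for r in (20,60,112,150,185): print(r,list(g[r,342:420]))
E
```

```text
20 [np.int64(183), np.int64(185), np.int64(187), np.int64(181), np.int64(101), np.int64(93), np.int64(143), np.int64(71), np.int64(103), np.int64(148), np.int64(104), np.int64(76), np.int64(110), np.int64(161), np.int64(185), np.int64(194), np.int64(165), np.int64(137), np.int64(96), np.int64(96), np.int64(94), np.int64(95), np.int64(94), np.int64(97), np.int64(98), np.int64(97), np.int64(93), np.int64(94), np.int64(92), np.int64(92), np.int64(98), np.int64(125), np.int64(127), np.int64(146), np.int64(151), np.int64(144), np.int64(117), np.int64(116), np.int64(116), np.int64(119), np.int64(121), np.int64(116), np.int64(118), np.int64(115), np.int64(114), np.int64(115), np.int64(121), np.int64(125), np.int64(49), np.int64(56), np.int64(59), np.int64(58), np.int64(58), np.int64(56), np.int64(86), np.int64(136), np.int64(128), np.int64(126), np.int64(125), np.int64(123), np.int64(122), np.int64(121), np.int64(122), np.int64(122), np.int64(121), np.int64(123), np.int64(122), np.int64(121), np.int64(121), np.int64(121), np.int64(121), np.int64(120), np.int64(122), np.int64(121), np.int64(
[... 3952 characters left out ...]
, np.int64(119), np.int64(127), np.int64(126), np.int64(122), np.int64(123), np.int64(122), np.int64(122), np.int64(125), np.int64(131), np.int64(59), np.int64(60), np.int64(62), np.int64(59), np.int64(58), np.int64(69), np.int64(124), np.int64(135), np.int64(131), np.int64(133), np.int64(130), np.int64(126), np.int64(126), np.int64(127), np.int64(127), np.int64(127), np.int64(127), np.int64(125), np.int64(127), np.int64(127), np.int64(127), np.int64(127), np.int64(126), np.int64(127), np.int64(125), np.int64(125), np.int64(126), np.int64(126), np.int64(126), np.int64(126), np.int64(127), np.int64(125), np.int64(126), np.int64(128), np.int64(127), np.int64(125), np.int64(127), np.int64(126)]
```

View pics/c2.png

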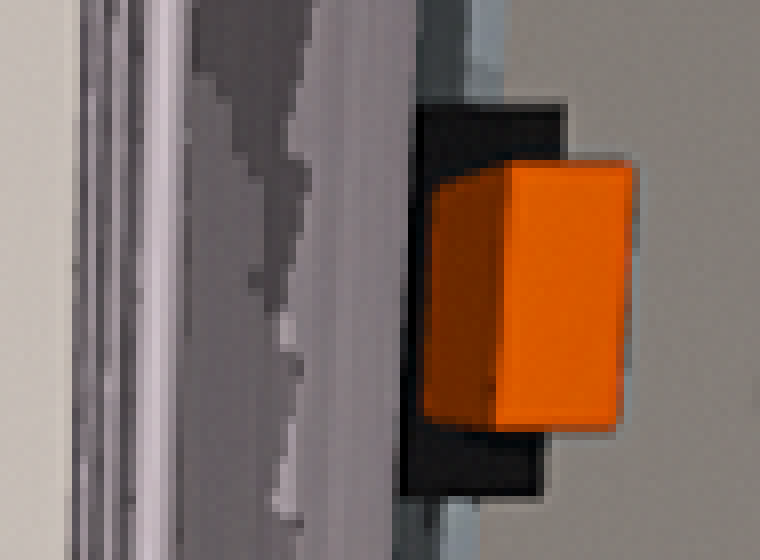

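```bash
cat > panel.py <<'E'
from h import *
c=load('w2.png')
a,m,b=[onz(c,u,v,.134) for u,v in((357.7,20.5),(355.3,112.5),(353.2,185.5))]
ey=(a-b)/np.linalg.norm(a-b); yaw=np.degrees(np.arctan2(-ey[0],ey[1])); ex=np.array([ey[1],-ey[0],0])
T=[onz(c,u,v,.168) for u,v in((398.75,95.3),(414,95.5),(412.5,128.5),(397.1,128.5))]
tf=(T[0]+T[3])/2; tc=sum(T)/4
bay=a+ey*((tc-a)@ey)
E
python3 - <<'E'
from panel import *
print('rail',a,m,b,'yaw',yaw,'offline',(m-a)@ex*1e3)
print('tag w',np.linalg.norm(T[0]-T[3]),'d',np.linalg.norm(T[0]-T[1]),'c',tc,'bay',bay,'behind',(tc-bay)@ex,'front',(tf-bay)@ex,(tf-a)@ey-(tc-a)@ey)
t=load('top0.png'); s=load('side0.png'); print(proj(t,[bay,tc]),proj(s,[bay,tc]))
ends=onz(t,91.5,217,.128),onz(t,258,184,.128); print('top-cam sheet yaw 10.1; dist behind bay',[(e-bay)@ex for e in ends])
E
```

```text
rail [0.62302058 0.24601422 0.134     ] [0.63294155 0.1944558  0.134     ] [0.64155251 0.14902143 0.134     ] yaw 10.816852285024767 offline 0.06872076527976899
tag w 0.01750325764798718 d 0.008303368670104588 c [0.65777478 0.19911742 0.168     ] bay [0.63288938 0.19436269 0.134     ] behind 0.02533555887104064 front 0.0211206212674717 -7.55688892526557e-06
[[197.83294478 205.43420903]
 [191.51846054 192.27078702]] [[192.97064882 342.60985956]
 [170.99227618 324.73228788]]
top-cam sheet yaw 10.1; dist behind bay [np.float64(0.026282361265094357), np.float64(0.021645934511355814)]
```

Request:
jog_arm(
  motion=[
    {"x":-40,"y":-14,"z":-5,"spin":-10,"fingers":-1},
    {"x":-85,"y":-28,"z":-5,"spin":-20,"fingers":-1},
    {"x":-130,"y":-42,"z":-5,"spin":-30,"fingers":-1},
    {"x":-175,"y":-56,"z":-5,"spin":-40,"fingers":-1},
    {"x":-220,"y":-72,"z":-5,"spin":-50,"fingers":-1},
    {"x":-265,"y":-86,"z":-5,"spin":-60,"fingers":-1},
    {"x":-310,"y":-100,"z":-5,"spin":-70,"fingers":-1},
    {"x":-356,"y":-116,"z":0,"spin":-79.5,"fingers":-1},
  ],
)

```text
clock: 2.75
eef_pos: [0.5854, -0.2519, 0.2628]
tool_rot: [-0.011, 1.0, -0.0, 0.001]
ft_force: [-0.1, -0.4, 1.3]
grip_width: 0.0853
grasp_force: 0.0
```

Request:
jog_arm(
  motion=[
    {"x":0,"y":0,"z":0,"spin":0,"fingers":-0.3},
    {"x":0,"y":0,"z":0,"spin":0,"fingers":-0.3},
  ],
)

```text
clock: 3.0
eef_pos: [0.5853, -0.251, 0.2619]
tool_rot: [-0.007, 1.0, 0.0, 0.0]
ft_force: [-0.6, 0.3, 0.1]
grip_width: 0.0557
grasp_force: 0.0
```

```bash
python3 - <<'E'
from h import *
c=save('wrist','w3.png'); o=readout.get_obs(); print(o['clock'],o['eef_pos'],o['tool_rot'])
E
```

```text
3.05 [ 0.58553649 -0.25065956  0.26197134] [-7.74411641e-03  9.99969958e-01  1.06657370e-04  3.17209657e-04]
```

View pics/w3.png

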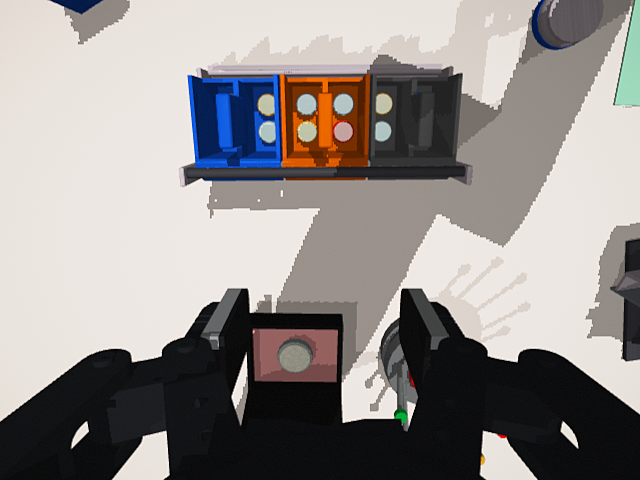

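The tray bins seen from above: blue at (235,120), orange at (325,120) with its fin near column 325 and rows 93–145, grey at (415,120), and the bar at row 172. Next I get the fin's edges.

```bash
python3 - <<'E'
from h import *
c=load('w3.png'); p=c['pixels'].astype(int)
print([tuple(map(int,x[:2])) for x in p[118,312:340]]); print(p[85:160,326,0].tolist()); 
print(p[85:175,222,2].tolist())
print(p[118,195:290,2].tolist())
hsv=cv2.cvtColor(c['pixels'],cv2.COLOR_RGB2HSV)
for n,lo,hi in(('or',(5,180,60),(18,255,255)),('bl',(100,150,40),(130,255,255))):
    m=cv2.inRange(hsv,lo,hi); k=cv2.connectedComponentsWithStats(m)
    for st in k[2][1:]:
        if st[4]>400: print(n,st)
g=p.sum(2)//3
for col in (200,270,330,400,450): print(col,g[150:192,col].tolist())
E
```

```text
[(122, 48), (193, 78), (233, 98), (217, 90), (102, 40), (112, 44), (152, 58), (224, 89), (234, 101), (237, 105), (236, 104), (235, 104), (236, 105), (236, 105), (236, 105), (236, 105), (237, 106), (237, 104), (230, 95), (197, 77), (166, 63), (228, 98), (218, 91), (176, 72), (173, 69), (109, 43), (116, 47), (116, 46)]
[244, 244, 242, 242, 242, 245, 242, 179, 178, 234, 236, 238, 236, 236, 236, 236, 236, 236, 236, 236, 236, 236, 236, 238, 236, 236, 237, 237, 236, 236, 236, 236, 236, 236, 235, 236, 236, 236, 235, 235, 235, 235, 235, 235, 234, 234, 235, 235, 234, 235, 235, 234, 234, 234, 235, 234, 234, 233, 234, 236, 235, 211, 152, 102, 112, 113, 116, 116, 113, 133, 152, 143, 112, 103, 118]
[68, 80, 101, 111, 110, 110, 107, 101, 153, 207, 221, 227, 228, 227, 227, 227, 227, 227, 227, 227, 227, 227, 227, 226, 226, 226, 227, 226, 227, 226, 226, 227, 227, 226, 227, 227, 226, 226, 227, 227, 226, 226, 227, 227, 227, 226, 227, 227, 227, 227, 227, 227, 227, 226, 225, 225, 226, 226, 226, 228, 230, 218, 178, 139, 129, 142, 129, 118, 127, 126, 125, 125, 121, 143, 187, 203, 229, 236, 213, 198, 204, 2
[... 754 characters left out ...]
, 120, 98, 100, 102, 92, 71, 47, 58, 66, 73, 72, 68, 63, 57, 49, 38, 42, 45, 92, 140, 150, 147, 146, 146, 144, 146, 146, 145, 146, 146]
330 [92, 65, 60, 63, 63, 64, 62, 66, 92, 105, 109, 113, 109, 102, 102, 107, 88, 51, 55, 62, 70, 76, 74, 65, 60, 53, 41, 40, 47, 55, 120, 154, 148, 145, 147, 146, 146, 147, 146, 146, 147, 146]
400 [36, 34, 35, 38, 39, 40, 39, 44, 53, 52, 52, 53, 53, 55, 52, 55, 43, 24, 31, 34, 36, 40, 38, 37, 37, 34, 32, 39, 42, 90, 141, 151, 147, 145, 145, 147, 145, 146, 145, 148, 148, 145]
450 [41, 36, 34, 34, 34, 33, 33, 45, 53, 50, 51, 53, 50, 52, 54, 51, 36, 27, 32, 35, 38, 38, 36, 36, 37, 27, 42, 116, 154, 148, 144, 145, 143, 144, 145, 145, 145, 145, 144, 146, 144, 145]
```

```bash
python3 - <<'E'
from h import *
c=load('w3.png'); t=load('top0.png')
f=onz(c,325.8,120.4,.120); b=onz(c,224.3,120.7,.120); print('fins',f,b,np.linalg.norm(f-b),np.degrees(np.arctan2(-(f-b)[0],(f-b)[1])))
print('fin len',onz(c,325.8,94,.12)-onz(c,325.8,146.5,.12),'w',onz(c,318.6,120,.12)-onz(c,332.8,120,.12))
A,B=onz(c,200,173,.102),onz(c,450,172,.102); print('bar',A,B,np.degrees(np.arctan2((B-A)[0]*-1,(B-A)[1])))
print(proj(t,[f]))
o=readout.get_obs();print(o['eef_pos'])
from scipy.spatial.transform import Rotation as Ro
T=Ro.from_quat(o['tool_rot']).as_matrix(); print((T.T@(np.r_[f[:2],.1235-.0187-.0]-o['eef_pos'])*1e3).round(1), np.degrees(np.arctan2(T[1,0],T[0,0])))
E
```

```text
fins [ 0.51696163 -0.25071325  0.12      ] [ 0.51811313 -0.31865253  0.12      ] 0.06794903438200141 0.9710125477950361
fin len [-0.03385549 -0.00051153  0.        ] w [ 0.00013396 -0.0095005   0.        ]
bar [ 0.55564747 -0.34272198  0.102     ] [ 0.55231445 -0.15871448  0.102     ] 1.0377112038902074
[[389.51966202 251.28066007]]
[ 0.58553649 -0.25065956  0.26197134]
[ 68.7   1.  157.1] -179.11258450477368
```

Request:
jog_arm(
  motion=[
    {"x":34,"y":0.5,"z":20,"spin":0,"fingers":-0.3},
    {"x":68.5,"y":1,"z":50,"spin":0,"fingers":-0.3},
    {"x":68.5,"y":1,"z":90,"spin":0,"fingers":-0.3},
    {"x":68.5,"y":1,"z":135,"spin":0,"fingers":-0.3},
    {"x":68.5,"y":1,"z":162,"spin":0,"fingers":-0.3},
    {"x":68.5,"y":1,"z":172,"spin":0,"fingers":-0.3},
    {"x":68.5,"y":1,"z":172,"spin":0,"fingers":-0.3},
    {"x":68.5,"y":1,"z":172,"spin":0,"fingers":0.2},
  ],
)

```text
clock: 4.05
eef_pos: [0.5181, -0.2525, 0.091]
tool_rot: [-0.007, 1.0, -0.001, 0.001]
ft_force: [0.8, -0.1, 0.1]
grip_width: 0.0389
grasp_force: 0.0
```

Request:
jog_arm(
  motion=[
    {"x":0,"y":0,"z":0,"spin":0,"fingers":0.4},
    {"x":0,"y":0,"z":0,"spin":0,"fingers":0.8},
    {"x":0,"y":0,"z":0,"spin":0,"fingers":1},
    {"x":0,"y":0,"z":0,"spin":0,"fingers":1},
  ],
)

```text
clock: 4.55
eef_pos: [0.5173, -0.2526, 0.0901]
tool_rot: [-0.007, 1.0, -0.0, 0.001]
ft_force: [-0.5, 0.8, 3.7]
grip_width: 0.0092
grasp_force: 60.2
```

Request:
jog_arm(
  motion=[
    {"x":5,"y":0,"z":0,"spin":0,"fingers":1},
    {"x":9,"y":0,"z":-1,"spin":0,"fingers":1},
    {"x":14,"y":0,"z":-2.5,"spin":0,"fingers":1},
    {"x":19,"y":0,"z":-4,"spin":0,"fingers":1},
    {"x":24,"y":0,"z":-5,"spin":0,"fingers":1},
    {"x":29,"y":0,"z":-6,"spin":0,"fingers":1},
    {"x":33,"y":0,"z":-6.5,"spin":0,"fingers":1},
    {"x":33,"y":0,"z":-6.5,"spin":0,"fingers":1},
  ],
)

```text
clock: 5.55
eef_pos: [0.4852, -0.253, 0.0956]
tool_rot: [-0.007, 1.0, 0.0, 0.002]
ft_force: [4.9, 0.3, -2.1]
grip_width: 0.0092
grasp_force: 58.7
```

```bash
python3 - <<'E'
from h import *
a=save('side','s1.png'); b=save('wrist','w4.png')
A=cv2.resize(a['pixels'][160:260,270:403,::-1],(400,300),interpolation=cv2.INTER_CUBIC); B=cv2.resize(b['pixels'][:,:,::-1],(400,300))
cv2.imwrite('pics/c3.png',np.hstack([A,B])); o=readout.get_obs(); print(o['clock'],o['eef_pos'],o['ft_force'])
E
```

```text
5.65 [ 0.48518226 -0.25302595  0.09563718] [ 5.28935878 -0.31895562 -1.70891256]
```

View pics/c3.png

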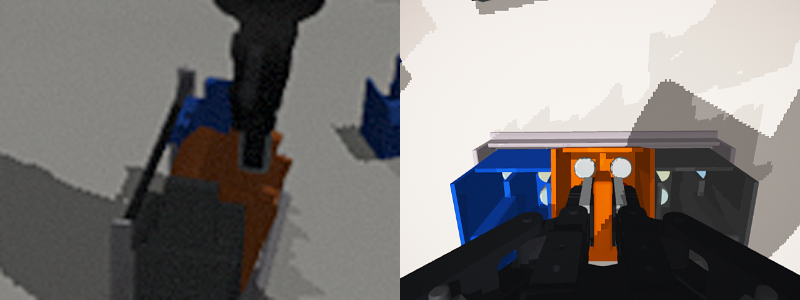

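The side crop shows the orange bin tipped forward in the fingers and clear of the bar, with the neighbours standing. The forces are small, so I lift.

Request:
jog_arm(
  motion=[
    {"x":0,"y":0,"z":-6,"spin":0,"fingers":1},
    {"x":0,"y":0,"z":-14,"spin":0,"fingers":1},
    {"x":0,"y":0,"z":-22,"spin":0,"fingers":1},
    {"x":0,"y":0,"z":-30,"spin":0,"fingers":1},
  ],
)

```text
clock: 6.15
eef_pos: [0.4828, -0.2528, 0.126]
tool_rot: [-0.007, 1.0, 0.0, -0.001]
ft_force: [0.3, 0.2, -1.3]
grip_width: 0.0095
grasp_force: 58.8
```

Request:
jog_arm(
  motion=[
    {"x":0,"y":0,"z":-35,"spin":0,"fingers":1},
    {"x":0,"y":0,"z":-75,"spin":0,"fingers":1},
    {"x":0,"y":10,"z":-110,"spin":0,"fingers":1},
    {"x":-4,"y":50,"z":-130,"spin":-2,"fingers":1},
    {"x":-8,"y":95,"z":-130,"spin":-4,"fingers":1},
    {"x":-12,"y":140,"z":-130,"spin":-6,"fingers":1},
    {"x":-17,"y":185,"z":-120,"spin":-8,"fingers":1},
    {"x":-20,"y":213,"z":-90,"spin":-9.8,"fingers":1},
  ],
)

```text
clock: 7.15
eef_pos: [0.5018, -0.038, 0.2174]
tool_rot: [-0.094, 0.996, -0.0, 0.002]
ft_force: [0.8, -0.1, -2.5]
grip_width: 0.009
grasp_force: 59.0
```

Request:
jog_arm(
  motion=[
    {"x":0,"y":0,"z":0,"spin":0,"fingers":1},
  ],
)

```text
clock: 7.28
eef_pos: [0.4985, -0.0379, 0.2138]
tool_rot: [-0.094, 0.996, 0.0, -0.003]
ft_force: [-0.4, 0.0, -2.3]
grip_width: 0.0088
grasp_force: 59.0
```

```bash
python3 - <<'E'
from h import *
a=save('side','s2.png'); t=save('top','t2.png')
A=cv2.resize(a['pixels'][130:280,260:460,::-1],(400,300),interpolation=cv2.INTER_CUBIC); B=cv2.resize(t['pixels'][190:340,240:440,::-1],(400,300),interpolation=cv2.INTER_CUBIC)
cv2.imwrite('pics/c4.png',np.hstack([A,B])); o=readout.get_obs(); print(o['clock'],o['eef_pos'],o['tool_rot'],o['ft_force'])
print(onz(t,305,289,.03))
E
```

```text
7.375 [ 0.50048408 -0.03988582  0.21611289] [-9.24393231e-02  9.95718179e-01 -3.32299399e-04 -4.12252934e-04] [ 0.21271341  0.07523839 -0.8065502 ]
[ 0.43021995 -0.04729351  0.03      ]
```

View pics/c4.png

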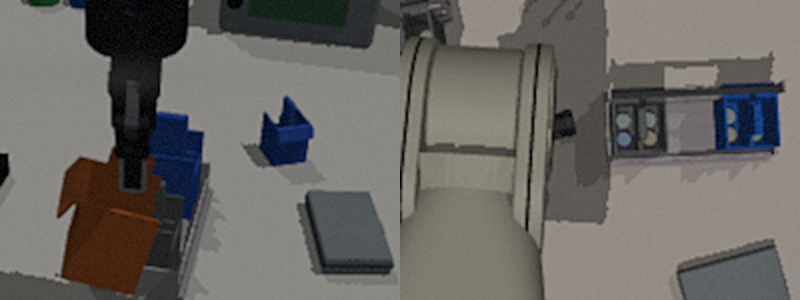

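The side crop shows the orange bin held, still tipped, in the fingers. The top crop shows an empty middle slot with grey and blue still standing. I set it down on the clear bench, swing it upright and regrip.

Request:
jog_arm(
  motion=[
    {"x":0,"y":0,"z":50,"spin":0,"fingers":1},
    {"x":0,"y":0,"z":95,"spin":0,"fingers":1},
    {"x":0,"y":0,"z":117,"spin":0,"fingers":1},
    {"x":0,"y":0,"z":123,"spin":0,"fingers":1},
    {"x":0,"y":0,"z":125,"spin":0,"fingers":1},
  ],
)

```text
clock: 8.0
eef_pos: [0.5019, -0.0406, 0.0919]
tool_rot: [-0.092, 0.996, -0.0, 0.001]
ft_force: [0.6, -1.0, -1.7]
grip_width: 0.0093
grasp_force: 59.0
```

Request:
jog_arm(
  motion=[
    {"x":-6,"y":0,"z":1,"spin":0,"fingers":1},
    {"x":-12,"y":0,"z":2,"spin":0,"fingers":1},
    {"x":-18,"y":0,"z":3,"spin":0,"fingers":1},
    {"x":-24,"y":0,"z":4.5,"spin":0,"fingers":1},
    {"x":-28,"y":0,"z":5.5,"spin":0,"fingers":1},
  ],
)

```text
clock: 8.62
eef_pos: [0.53, -0.0347, 0.0879]
tool_rot: [-0.092, 0.996, -0.001, 0.002]
ft_force: [-3.5, -0.7, 9.1]
grip_width: 0.009
grasp_force: 61.6
```

Request:
jog_arm(
  motion=[
    {"x":0,"y":0,"z":0,"spin":0,"fingers":0.4},
    {"x":0,"y":0,"z":0,"spin":0,"fingers":-0.3},
    {"x":0,"y":0,"z":0,"spin":0,"fingers":-0.3},
    {"x":0,"y":0,"z":-30,"spin":0,"fingers":-0.3},
    {"x":0,"y":0,"z":-80,"spin":0,"fingers":-0.3},
    {"x":-25,"y":0,"z":-130,"spin":0,"fingers":-0.3},
    {"x":-55,"y":0,"z":-165,"spin":0,"fingers":-0.3},
    {"x":-70,"y":0,"z":-170,"spin":0,"fingers":-0.3},
  ],
)

```text
clock: 9.62
eef_pos: [0.5999, -0.0214, 0.2589]
tool_rot: [-0.092, 0.996, -0.0, 0.003]
ft_force: [-0.1, 0.6, -1.0]
grip_width: 0.0557
grasp_force: 0.0
```

Request:
jog_arm(
  motion=[
    {"x":0,"y":0,"z":0,"spin":0,"fingers":-0.3},
    {"x":0,"y":0,"z":0,"spin":0,"fingers":-0.3},
  ],
)

```text
clock: 9.88
eef_pos: [0.5961, -0.0217, 0.2542]
tool_rot: [-0.092, 0.996, 0.0, -0.001]
ft_force: [-0.4, 0.7, 1.3]
grip_width: 0.0548
grasp_force: 0.0
```

```bash
python3 - <<'E'
from h import *
c=save('wrist','w5.png'); o=readout.get_obs(); print(o['clock'],o['eef_pos'],o['tool_rot'])
hsv=cv2.cvtColor(c['pixels'],cv2.COLOR_RGB2HSV); m=cv2.inRange(hsv,(5,180,40),(18,255,255))
k=cv2.connectedComponentsWithStats(m); print(k[2][k[2][:,4]>200])
r=cv2.inRange(c['pixels'],(215,85,0),(255,125,60)); k=cv2.connectedComponentsWithStats(r)
for st,ce,i in zip(k[2],k[3],range(99)):
    if i and st[4]>150: print('bright',st,ce,cv2.minAreaRect(np.argwhere(k[1]==i)[:,::-1].astype('f4')))
cv2.imwrite('pics/c5.png',cv2.resize(c['pixels'][:300,170:470,::-1],(600,600),interpolation=cv2.INTER_CUBIC))
E
```

```text
9.925 [ 0.59596598 -0.02175498  0.25422654] [-9.22301456e-02  9.95736837e-01  1.55687569e-04 -1.31424001e-03]
[[     0      0    640    480 298405]
 [   485      0     39     30    308]
 [   279     89     90    105   7298]
 [   593    356     47     40   1182]]
bright [335 157  32  30 427] [352.40046838 178.10772834] ((350.5, 171.5), (29.0, 31.0), 90.0)
```

View pics/c5.png

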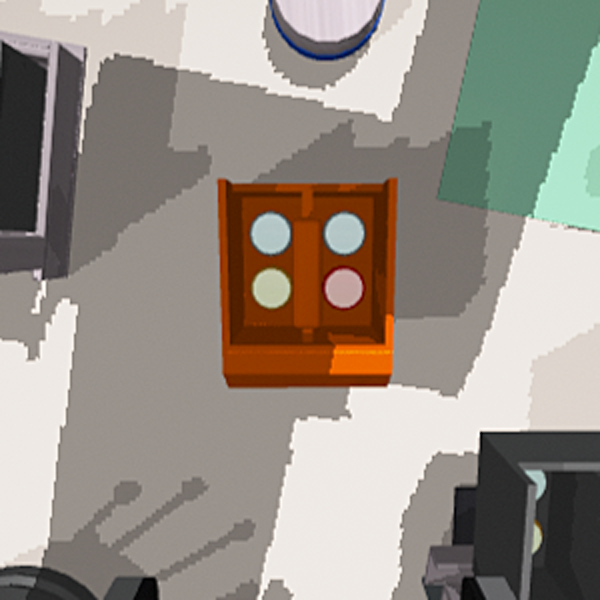

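The bin stands upright and square to the tool on the bench. Its fin is at about (323,137) in the full image, with the lip at rows 173–193. Next I refine the fin numerically.

```bash
python3 - <<'E'
from h import *
from scipy.spatial.transform import Rotation as Ro
c=load('w5.png'); p=c['pixels'].astype(int)
print(p[136,308:340,0].tolist()); print(p[150,308:340,0].tolist()); print(p[118,308:340,0].tolist()); print(p[100:175,323,0].tolist())
o=readout.get_obs(); T=Ro.from_quat(o['tool_rot']).as_matrix()
f=onz(c,323.2,136.7,.116); print(f, ((T.T@(f-o['eef_pos']))*1e3).round(1))
print('len',np.linalg.norm(onz(c,323,110,.116)-onz(c,323,163.5,.116)))
E
```

```text
[201, 202, 181, 144, 104, 97, 111, 118, 118, 150, 148, 152, 152, 151, 150, 150, 151, 147, 149, 148, 144, 122, 106, 111, 120, 108, 101, 116, 153, 192, 205, 202]
[191, 192, 194, 196, 175, 121, 97, 110, 118, 151, 148, 150, 152, 152, 151, 150, 147, 147, 148, 147, 143, 123, 105, 109, 111, 106, 147, 190, 199, 195, 194, 193]
[177, 177, 179, 178, 180, 183, 162, 67, 110, 154, 149, 154, 150, 151, 151, 150, 151, 153, 152, 150, 147, 127, 105, 63, 101, 185, 185, 181, 181, 180, 179, 180]
[152, 152, 151, 152, 153, 153, 156, 156, 131, 110, 125, 141, 151, 151, 152, 149, 150, 151, 150, 152, 149, 152, 151, 151, 151, 152, 152, 153, 150, 150, 153, 150, 150, 151, 150, 150, 150, 150, 149, 150, 151, 150, 149, 150, 150, 151, 150, 150, 152, 150, 150, 148, 148, 150, 149, 148, 148, 148, 147, 148, 148, 147, 142, 124, 132, 159, 137, 117, 118, 122, 117, 98, 111, 146, 151]
[ 0.53894139 -0.0327317   0.116     ] [ 57.7  -0.4 138.4]
len 0.03480000135807711
```

Request:
jog_arm(
  motion=[
    {"x":30,"y":-0.5,"z":20,"spin":0,"fingers":-0.3},
    {"x":57.5,"y":-0.5,"z":50,"spin":0,"fingers":-0.3},
    {"x":57.5,"y":-0.5,"z":95,"spin":0,"fingers":-0.3},
    {"x":57.5,"y":-0.5,"z":140,"spin":0,"fingers":-0.3},
    {"x":57.5,"y":-0.5,"z":162,"spin":0,"fingers":-0.3},
    {"x":57.5,"y":-0.5,"z":169,"spin":0,"fingers":0},
    {"x":57.5,"y":-0.5,"z":169,"spin":0,"fingers":0.4},
    {"x":57.5,"y":-0.5,"z":169,"spin":0,"fingers":0.8},
  ],
)

```text
clock: 10.92
eef_pos: [0.5417, -0.0328, 0.0877]
tool_rot: [-0.092, 0.996, -0.0, 0.001]
ft_force: [-1.2, 0.7, 4.0]
grip_width: 0.0097
grasp_force: 25.5
```

Request:
jog_arm(
  motion=[
    {"x":0,"y":0,"z":0,"spin":0,"fingers":1},
    {"x":0,"y":0,"z":0,"spin":0,"fingers":1},
    {"x":0,"y":0,"z":0,"spin":0,"fingers":1},
    {"x":0,"y":0,"z":-10,"spin":0,"fingers":1},
    {"x":0,"y":0,"z":-40,"spin":0,"fingers":1},
    {"x":0,"y":0,"z":-90,"spin":0,"fingers":1},
    {"x":0,"y":0,"z":-145,"spin":0,"fingers":1},
    {"x":0,"y":0,"z":-200,"spin":0,"fingers":1},
  ],
)

```text
clock: 11.92
eef_pos: [0.5401, -0.0327, 0.2879]
tool_rot: [-0.092, 0.996, 0.0, -0.0]
ft_force: [1.0, 0.1, -1.6]
grip_width: 0.0092
grasp_force: 58.6
```

Request:
jog_arm(
  motion=[
    {"x":-10,"y":25,"z":-5,"spin":0,"fingers":1},
    {"x":-30,"y":65,"z":-5,"spin":0,"fingers":1},
    {"x":-50,"y":110,"z":-5,"spin":0,"fingers":1},
    {"x":-75,"y":155,"z":-5,"spin":0,"fingers":1},
    {"x":-93,"y":190,"z":-5,"spin":0,"fingers":1},
    {"x":-100,"y":206,"z":0,"spin":-0.2,"fingers":1},
    {"x":-100,"y":206,"z":20,"spin":-0.2,"fingers":1},
    {"x":-100,"y":206,"z":20,"spin":-0.2,"fingers":1},
  ],
)

```text
clock: 12.92
eef_pos: [0.5998, 0.1874, 0.264]
tool_rot: [-0.094, 0.996, -0.001, -0.003]
ft_force: [-0.5, 0.2, -2.0]
grip_width: 0.0088
grasp_force: 58.6
```

```bash
python3 - <<'E'
from panel import *
from scipy.spatial.transform import Rotation as Ro
w=save('wrist','w6.png'); s=save('side','s6.png'); t=save('top','t6.png')
P=[]
for _ in range(3):
    o=readout.get_obs(); T=Ro.from_quat(o['tool_rot']).as_matrix(); P.append(o['eef_pos']); camera('wrist')
print(o['clock'],np.mean(P,0),np.std(P,0),np.degrees(np.arctan2(T[1,0],T[0,0])),o['ft_force'])
print('want grasp xy',bay-.034*ex, 'err mm panel axes',((np.mean(P,0)-(bay-.034*ex))[:2]@np.c_[ex,ey][:2]*1e3))
# predicted lip rear lower edge corners / side-wall points if upright, in side view
g=np.mean(P,0)+[0,0,.0187]; und=g-[0,0,.1047]-.001*ex
pts={'fin_front_top':und+.116*np.array([0,0,1])-.017*ex,'lipL':und+.049*ex+.033*ey+[0,0,.060],'lipR':und+.049*ex-.033*ey+[0,0,.060],'botrearL':und+.032*ex+.033*ey,'botfrontL':und-.032*ex+.033*ey,'topfrontL':und-.032*ex+.033*ey+[0,0,.08],'bay':bay}
for k,v in pts.items(): print(k,proj(s,[v])[0].round(1))
hsv=cv2.cvtColor(s['pixels'],cv2.COLOR_RGB2HSV); m=cv2.inRange(hsv,(5,150,40),(18,255,255)); k=cv2.connectedComponentsWithStats(m)
for i in np.where(k[2][:,4]>100)[0][1:]:
    h=cv2.findContours((k[1]==i).astype('u1'),0,2)[0][0]; print(k[2][i],cv2.approxPolyDP(cv2.convexHull(h),2.5,True)[:,0].tolist())
E
```

```text
13.175 [0.60143069 0.18752455 0.2673147 ] [1.24795004e-04 5.78376261e-05 1.80300674e-04] -169.26110067328682 [ 0.12419491  0.00862432 -3.00732434]
want grasp xy [0.59949349 0.18798191 0.134     ] err mm panel axes [ 1.81695092 -0.81278227]
fin_front_top [215. 252.]
lipL [160.2 302.4]
lipR [176.5 267.8]
botrearL [181.8 336.9]
botfrontL [231.1 339.5]
topfrontL [224.6 293.6]
bay [193.  342.6]
[476 120  46  16 494] [[521, 125], [518, 135], [476, 130], [479, 120]]
[526 126  49  16 530] [[526, 136], [529, 126], [574, 131], [570, 141]]
[ 53 174  74  54 533] [[126, 174], [66, 227], [53, 219], [103, 179]]
[ 12 231  29  23 159] [[40, 234], [39, 248], [35, 253], [12, 251], [35, 232]]
[ 167  254   77   89 4227] [[185, 261], [212, 254], [237, 263], [243, 308], [233, 342], [185, 340], [167, 299]]
[167 322  13  18 130] [[171, 322], [175, 323], [179, 338], [168, 336]]
```

```bash
python3 - <<'E'
from panel import *
w5=load('w5.png'); s=load('s6.png')
f=onz(w5,323.2,136.7,.116); e2=np.array([np.cos(np.radians(10.6)),np.sin(np.radians(10.6)),0])
for r in (190,192,194): print(r,((onz(w5,323.2,r,.060)-f)@e2*1e3).round(1),end=' ')
print('\npred tag',proj(s,[tf+.009*ey,tf-.009*ey,tf+.009*ey+.008*ex,tf-.009*ey+.008*ex]).round(1).tolist(),'bottom front',proj(s,[tf+.009*ey-[0,0,.03],tf-.009*ey-[0,0,.03]]).round(1).tolist())
hsv=cv2.cvtColor(s['pixels'],cv2.COLOR_RGB2HSV); print('V/H along row 300 & 296')
for r in (292,296,300,304): print(r,[(int(h),int(a),int(v)) for h,a,v in hsv[r,154:176]])
s0=load('side0.png'); h0=cv2.cvtColor(s0['pixels'],cv2.COLOR_RGB2HSV); k=cv2.connectedComponentsWithStats(cv2.inRange(h0,(5,150,40),(18,255,255)))
for i in np.where(k[2][:,4]>60)[0][1:]:
    if k[2][i][1]>300: print(k[2][i],k[3][i])
E
```

```text
190 45.1 192 46.8 194 48.5 
pred tag [[172.0, 329.8], [176.0, 320.1], [166.2, 329.5], [170.3, 319.8]] bottom front [[175.7, 344.8], [179.5, 335.0]]
V/H along row 300 & 296
292 [(30, 8, 136), (15, 7, 138), (17, 13, 140), (23, 7, 137), (24, 9, 139), (18, 9, 138), (25, 11, 139), (15, 7, 140), (40, 11, 139), (18, 9, 139), (24, 9, 140), (30, 9, 140), (15, 7, 142), (42, 9, 148), (12, 26, 126), (11, 109, 89), (13, 243, 65), (10, 181, 76), (11, 183, 78), (11, 197, 75), (11, 182, 77), (9, 181, 79)]
296 [(24, 9, 135), (18, 9, 135), (24, 9, 135), (24, 9, 137), (30, 8, 136), (12, 9, 138), (24, 9, 136), (24, 9, 136), (24, 9, 136), (24, 9, 136), (12, 9, 140), (20, 6, 139), (42, 9, 148), (11, 26, 107), (11, 190, 59), (10, 245, 53), (9, 106, 70), (12, 90, 82), (9, 91, 81), (11, 99, 80), (11, 116, 75), (11, 193, 62)]
300 [(12, 9, 136), (21, 13, 135), (12, 10, 131), (25, 11, 134), (18, 10, 134), (30, 13, 137), (17, 13, 136), (23, 8, 135), (24, 10, 134), (24, 10, 133), (18, 9, 143), (15, 21, 119), (10, 89, 77), (8, 146, 61), (11, 126, 69), (15, 12, 123), (20, 5, 143), (35, 11, 139), (24, 9, 139), (24, 9, 141), (40, 5, 147), (18, 32, 119)]
304 [(38, 8, 136), (30, 6, 136), (20, 6, 134), (15, 8, 135), (18, 9, 135), (24, 9, 136), (20, 6, 133), (20, 11, 134), (15, 11, 137), (24, 9, 136), (11, 43, 101), (11, 130, 61), (11, 131, 66), (16, 25, 113), (30, 9, 135), (18, 9, 137), (12, 9, 135), (20, 11, 136), (30, 9, 136), (25, 11, 137), (24, 9, 138), (20, 5, 145)]
[167 322  12  19 122] [172.68032787 329.81147541]
[346 370  19  14  71] [353.85915493 378.76056338]
```

The bin hangs upright in the fingers, and the side-view corners agree with the prediction to about 3 px. I lower it with a 4 mm forward bias so the mouth straddles the rail, then move it back.

Request:
jog_arm(
  motion=[
    {"x":4.5,"y":1,"z":10,"spin":0,"fingers":1},
    {"x":4.5,"y":1,"z":35,"spin":0,"fingers":1},
    {"x":4.5,"y":1,"z":65,"spin":0,"fingers":1},
    {"x":4.5,"y":1,"z":85,"spin":0,"fingers":1},
    {"x":4.5,"y":1,"z":94,"spin":0,"fingers":1},
    {"x":4.5,"y":1,"z":94,"spin":0,"fingers":1},
  ],
)

```text
clock: 13.98
eef_pos: [0.5965, 0.1881, 0.1724]
tool_rot: [-0.094, 0.996, -0.0, -0.0]
ft_force: [0.2, 0.8, -1.9]
grip_width: 0.0091
grasp_force: 58.7
```

Request:
jog_arm(
  motion=[
    {"x":0,"y":0,"z":5,"spin":0,"fingers":1},
    {"x":0,"y":0,"z":11,"spin":0,"fingers":1},
    {"x":0,"y":0,"z":17,"spin":0,"fingers":1},
    {"x":0,"y":0,"z":19,"spin":0,"fingers":1},
    {"x":0,"y":0,"z":19,"spin":0,"fingers":1},
  ],
)

```text
clock: 14.6
eef_pos: [0.5965, 0.1883, 0.1531]
tool_rot: [-0.094, 0.996, -0.0, -0.0]
ft_force: [0.6, 0.5, -2.3]
grip_width: 0.009
grasp_force: 58.7
```

No contact so far. I check that the rail is in the mouth by moving back a little, then drop.

Request:
jog_arm(
  motion=[
    {"x":-1.5,"y":0,"z":2,"spin":0,"fingers":1},
    {"x":-3,"y":0,"z":4,"spin":0,"fingers":1},
    {"x":-4,"y":0,"z":7,"spin":0,"fingers":1},
    {"x":-4,"y":0,"z":9,"spin":0,"fingers":1},
    {"x":-4,"y":0,"z":9,"spin":0,"fingers":1},
  ],
)

```text
clock: 15.22
eef_pos: [0.6006, 0.1891, 0.1447]
tool_rot: [-0.094, 0.996, 0.0, 0.0]
ft_force: [-1.0, 0.3, 1.5]
grip_width: 0.0092
grasp_force: 59.2
```

```bash
python3 - <<'E'
from panel import *
P=[]
s=save('side','s7.png'); camera('side'); o=readout.get_obs(); p=o['eef_pos']; print(o['clock'],p,o['ft_force'],((p-(bay-.034*ex))[:2]@np.c_[ex,ey][:2]*1e3))
und=p+[0,0,.0187-.1047]-.002*ex
for k,v in {'botrearL':und+.032*ex+.033*ey,'botfrontL':und-.032*ex+.033*ey,'topfrontL':und-.032*ex+.033*ey+[0,0,.08],'lipL':und+.049*ex+.033*ey+[0,0,.06]}.items(): print(k,proj(s,[v])[0].round(1))
hsv=cv2.cvtColor(s['pixels'],cv2.COLOR_RGB2HSV); m=cv2.inRange(hsv,(5,120,40),(18,255,255)); m[:240]=0;m[:,:130]=0;m[:,300:]=0; k=cv2.connectedComponentsWithStats(m)
for i in np.where(k[2][:,4]>60)[0][1:]:
    h=cv2.findContours((k[1]==i).astype('u1'),0,2)[0][0]; print(k[2][i],cv2.approxPolyDP(h,2,True)[:,0].tolist())
E
```

```text
15.325 [0.60058669 0.18906453 0.14471785] [-1.10943973  0.18066703  1.91369229] [1.27695012 0.85822977]
botrearL [196. 396.]
botfrontL [240.1 398.5]
topfrontL [235.  362.2]
lipL [177.5 368.5]
[167 322  13  26 240] [[170, 322], [167, 336], [170, 347], [175, 347], [179, 338], [175, 323]]
[ 179  325   70   76 3586] [[192, 335], [179, 370], [184, 363], [190, 365], [197, 397], [240, 400], [248, 365], [245, 329], [220, 325], [222, 345], [219, 348], [205, 346], [202, 336]]
```

The lip is over the rail: its corner at (179,370) is within 2 px of the prediction, and the rail now carries the weight. I press slightly, release, rise and check.

Request:
jog_arm(
  motion=[
    {"x":0,"y":0,"z":1.5,"spin":0,"fingers":1},
    {"x":0,"y":0,"z":2.5,"spin":0,"fingers":1},
    {"x":0,"y":0,"z":2.5,"spin":0,"fingers":1},
  ],
)

```text
clock: 15.7
eef_pos: [0.6005, 0.1891, 0.1445]
tool_rot: [-0.094, 0.996, 0.0, 0.001]
ft_force: [-5.6, -1.2, 11.8]
grip_width: 0.0093
grasp_force: 60.8
```

Request:
jog_arm(
  motion=[
    {"x":0,"y":0,"z":0,"spin":0,"fingers":0.5},
    {"x":0,"y":0,"z":0,"spin":0,"fingers":0.1},
    {"x":0,"y":0,"z":0,"spin":0,"fingers":-0.3},
    {"x":0,"y":0,"z":-15,"spin":0,"fingers":-0.3},
    {"x":0,"y":0,"z":-45,"spin":0,"fingers":-0.3},
    {"x":0,"y":0,"z":-85,"spin":0,"fingers":-0.3},
    {"x":0,"y":0,"z":-115,"spin":0,"fingers":-0.3},
    {"x":0,"y":0,"z":-115,"spin":0,"fingers":-0.3},
  ],
)

```text
clock: 16.7
eef_pos: [0.6023, 0.1896, 0.2612]
tool_rot: [-0.094, 0.996, 0.001, 0.004]
ft_force: [-0.3, -0.9, -0.6]
grip_width: 0.0553
grasp_force: 0.0
```

```bash
cat > chk.py <<'E'
import sys
from panel import *
s=save('side',sys.argv[1]+'s.png'); w=save('wrist',sys.argv[1]+'w.png'); o=readout.get_obs(); print(o['clock'],o['eef_pos'],o['ft_force'])
und=bay-.035*ex-[0,0,.077]
for k,v in {'botrearL':und+.032*ex+.033*ey,'botfrontL':und-.032*ex+.033*ey,'topfrontL':und-.032*ex+.033*ey+[0,0,.08],'lipL':und+.049*ex+.033*ey+[0,0,.06],'fintopfront':und-.017*ex+[0,0,.116],'fintoprear':und+.019*ex+[0,0,.116]}.items(): print(k,proj(s,[v])[0].round(1),'wrist',proj(w,[v])[0].round(1))
hsv=cv2.cvtColor(s['pixels'],cv2.COLOR_RGB2HSV); m=cv2.inRange(hsv,(5,120,40),(18,255,255)); m[:240]=0;m[:,:130]=0;m[:,300:]=0; k=cv2.connectedComponentsWithStats(m)
for i in np.where(k[2][:,4]>60)[0][1:]:
    h=cv2.findContours((k[1]==i).astype('u1'),0,2)[0][0]; print(k[2][i],cv2.approxPolyDP(h,2,True)[:,0].tolist())
hsv=cv2.cvtColor(w['pixels'],cv2.COLOR_RGB2HSV); m=cv2.inRange(hsv,(5,150,40),(18,255,255)); k=cv2.connectedComponentsWithStats(m); print(k[2][1:][k[2][1:,4]>100].tolist())
E
python3 chk.py a
```

```text
16.8 [0.60061396 0.18908681 0.25718036] [ 0.3565159  -0.5576076  -0.03615376]
botrearL [196.5 396.2] wrist [360.5 234.6]
botfrontL [240.5 398.8] wrist [362.3 160.6]
topfrontL [235.4 362.6] wrist [373.4 173.2]
lipL [178.1 368.8] wrist [366.8 278.7]
fintopfront [226.9 325.1] wrist [321.9 208. ]
fintoprear [200.5 323.7] wrist [322.  267.4]
[167 322  13  26 244] [[170, 322], [167, 336], [170, 346], [175, 347], [179, 336], [175, 323]]
[ 179  325   68   77 4016] [[197, 326], [179, 370], [185, 362], [190, 365], [196, 398], [238, 401], [246, 369], [245, 330], [220, 325]]
[[274, 162, 101, 116, 9459], [309, 296, 28, 35, 938]]
```

```bash
python3 - <<'E'
from h import *
t=save('top','t8.png'); a=load('top0.png')
for c in (a,t):
    k=cv2.connectedComponentsWithStats(cv2.inRange(cv2.cvtColor(c['pixels'],cv2.COLOR_RGB2HSV),(105,150,40),(130,255,255))); print(k[2][1:][k[2][1:,4]>100].tolist())
d=cv2.absdiff(a['pixels'],t['pixels']).max(2); print('grey bin diff',d[236:266,346:370].mean(),'carousel',d[140:180,322:358].mean(),'case',d[312:352,380:434].mean())
bot.job_done()
E
```

```text
[[96, 216, 47, 39, 1314], [402, 236, 28, 29, 627], [455, 286, 29, 26, 386]]
[[397, 236, 33, 29, 757], [455, 286, 30, 26, 383]]
grey bin diff 5.715277777777778 carousel 6.407638888888889 case 6.368518518518519
the job is handed in; nothing more can be done
```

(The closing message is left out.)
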